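# Push the slide carrier over the lip into the reader stage's pocket

## Robot

A 7-joint arm with a two-finger parallel gripper is mounted at the origin on a cart in front of the work surface, level with it; the furniture and walls round the work are solid. World frame = base frame: x ahead of the robot, y to its left, z up, the work surface at z = 0. Lengths are in m, angles in rad, forces in N, time in s.
With the tool pointing down it reaches from about 0.4 to 0.85 m from the base axis. Payload 10.4 kg.
Tool frame: the origin (TCP) lies at the very end of the fingers, on their centre line; the grasp point (between the pads) lies 19 mm behind it; z points along the fingers, y is the direction in which the jaws open and shut (so a half turn about z gives the same grasp; the last joint's range is limited). The gripper opens to 87 mm and grips with 3 to 60 N. Pads are 19 mm wide; open, the fingers measure 117 mm over their backs; the gripper's body (75 mm by 190 mm) begins 51 mm behind the grasp point.
Start: joints at [-1.192, 0.332, -0.065, 1.46, 0.022, 1.35, -0.088], TCP at [0.244, 0.575, 0.19] pointing down, gripper open.
Joint ranges: [-2.6, 2.6], [-0.5, 2.12], [-1.47, 1.34], [0.16, 2.42], [-1.27, 4.41], [0.06, 2.06], [-2.6, 2.6]. Speed limits (rad/s): [2.22, 2.22, 2.79, 2.79, 3.14, 3.14, 3.14].

## Interface

Orientations are given as a unit quaternion [x, y, z, w].
In Python, from bench import read_state, imaging, r gives the robot as it stands. The module is installed in compiled form; this text tells all that it offers.
- The arm moves only by the tool move_arm, never from a script. Its argument "series" is a list of rows, each a list of 4 numbers: the shift along the tool's x, y, z in m, then the turn about the tool's z in rad. In form: [[x, y, z, roll], ...]. A call has 1 to 20 rows; each row is the pose to reach, as a shift and turn from the pose commanded when the call began, along the tool's axes at that moment; what a row does not reach only later rows make up. A row lasts 1/10 s, in which the tool goes at most 50 mm and 8.59 degrees, less where a joint would pass 70% of its speed; a pose out of reach is approached as far as the arm can. A call with a gripper value outside its range is refused whole. "claw" is the gripper's target within -1 to 1 (fully open at 1, half-way at 0, shut at -1), set as the call begins (left out, the last holds). The fingers move at their own pace and stop on an object; "newtons" is the grip in N (left out, the last holds). Time passes only in rows, so rows that repeat a pose let the fingers close. It gives the time, the measured TCP pose, the force and the opening at its end, in the units of the state.
- read_state(): the state, without advancing time (a new reading comes with each control period).
- imaging.camera(name): name is "scene" or "top"; returns (picture, depth): 420x560x3 uint8, red, green, blue; 420x560 float32, m along the optical axis (not along the pixel's ray), 0 where there is no reading.
- imaging.get_calibration(name): a dict with "camera_matrix" (3x3 intrinsics, pixels), "R" (3x3) and "t" (3): a world point X has camera coordinates R X + t. Camera axes: x right, y down, z forward; pixel columns grow to the right and rows downward; lengths in m; the calibration is good to about 2 mm. A picture is of the moment at which its call begins. get_calibration takes no time and is no camera call.
- r.close_job(): hands the job in, once; it reports no verdict.
The state is a dict: "time": time; "joint_positions": joint angles; "joint_vel": joint speeds; "joint_torque": joint torques, N m; "ee_pos": TCP position; "eef_rot": TCP orientation; "ft_force": force on the tool from outside, world axes, zero at the start; "torque": the same for the moment, N m; "width": finger opening in m.
Only numpy, scipy, OpenCV 4.12 (cv2) and the standard library are available. Lean on these libraries where they do the work, as an engineer would, in place of code of your own. Each camera call takes 0.05 s, during which the arm holds its last target.

## Task

Push the slide carrier forward along the loading stage, over the raised lip and against the sprung jaw, until its tail has cleared the lip; then press the tail down so that the carrier lies flat and fully home in the pocket, held between lip and jaw. Keep it in its channel, never lift it out, and be gentle because it carries glass slides: never push or press on it with more than 40 newtons, short knocks included. Let go of it and leave the other things on the worktop alone.

Things in the scene. Friction and masses are not known exactly. Their poses are not given: they have to be found in the camera images.
- stage: Fixed loading stage of a slide reader: grey plate 295 x 91 x 10 mm, two rails 12 mm wide (tops 21 mm above the worktop), channel between them 67 mm wide. Origin on the worktop, mid channel, under the lip's far face. x runs along the channel from deck (x<0) to pocket (x>0), away from the robot within 20 degrees; z up. Plate x -165 to +130 mm. Deck and pocket floor are 10 mm above the worktop.
- lip (a point): Middle of the far edge of the steel lip that crosses the channel, 13 mm above the worktop, 3 mm above deck and pocket floor; axes as the stage's. A ramp rises from 23 to 3 mm before this point, then a flat crest 3 mm wide, then a vertical drop here.
- jaw_face (a point): Middle of the face of the sprung steel jaw that ends the pocket (64 mm wide, 9 mm high), 92 mm beyond the lip at rest; axes as the stage's. The jaw yields 6 mm forward, with 3.5 N at first and 0.7 N more per mm, then meets a hard stop. The carrier's tail clears the lip when the jaw has yielded 4 mm.
- carrier: Loose aluminium slide carrier, about 0.2 kg, 96 mm long (x), 64 mm wide (y), 11 mm thick, two glass slides flush in its top; the last 20 mm at its tail (-x, toward the robot) are a ledge 6 mm thick. Origin: centre of its underside, x to its nose, z up. Starts flat on the deck in the channel, nose short of the lip. When home its origin is at x 48, z 10 mm in the stage's frame.
- step (a point): Foot of the upright step, 5 mm high, where the carrier's ledge (20 mm long, behind this point) meets its thicker front part; mid width, 28 mm behind the carrier's origin, 6 mm above its underside. Push here with closed fingers just over the ledge. As it crosses the lip the tail rocks up by up to 6 mm, then sinks; friction on the fingers may hold it up at the end, so press the ledge down.
- slide_box: Bystander: closed grey-blue slide box, 95 x 105 x 37 mm, origin at the centre of its underside.
- marker: Bystander: black marker pen lying down, 12 x 134 x 13 mm, origin at the centre of its underside.
- dropper_bottle: Bystander: small white dropper bottle standing, 28 mm across, 60 mm high, origin at the centre of its underside.
Not all that is in view belongs to the job. Of the things shaped like the carrier, the aluminium one is meant.

How it is judged:
On the way, in this order (a step that is already met when the one before it is completed fails the run):
1. the carrier's middle has been pushed past the lip (x of carrier in the frame of stage above 0.005 m), for 0.05 s.
2. the carrier lies flat in the pocket, tail behind the lip (x of carrier in the frame of stage between 0.0465 and 0.0515 m and z of carrier in the frame of stage between 0.008 and 0.011 m and angle between the z axis of carrier and the z axis of stage, either way round below 0.015 rad), for 0.2 s.
At the end, for the whole second after the job is handed in: The carrier lies at rest in the pocket with its tail behind the lip: origin 46.5 to 51.5 mm along the stage's x, underside within 1 mm (at most 2 mm sunk) of the pocket floor, flat to the stage within 0.015 rad (all of step 2 and linear speed of carrier below 0.01 m/s); the robot touches nothing.
It fails at once if the robot presses or pushes on the carrier with more than 40 N (contact force between carrier and the fingers above 40 N or contact force between carrier and the arm above 40 N).
It fails at once if the carrier is lifted out of its channel (middle of its underside more than 12 mm above the deck) or tipped by more than 0.35 rad (z of carrier in the frame of stage above 0.022 m or angle between carrier's own z axis and vertical above 0.35 rad).
It fails at once if a bystander (slide box, marker, dropper bottle) is moved by more than 15 mm (distance of any of slide_box, marker, dropper_bottle from where it was at the start of the episode above 0.015 m).
It also fails if it takes over 45 s, if anything falls off the work surface, if the arm or the gripper's body presses on something with over 40 N, if the wrist force passes 120 N, or if a joint passes its speed limit or range.

## Working session

There is one attempt and no reset: what is moved stays moved. The work goes in short steps, Python scripts to look and compute and a tool call to move; the robot and the scene stay as the last step left them, time stands still between calls to the robot, and variables do not carry over. Pictures are saved under pics/ and viewed, and the job is handed in when it is done.

Besides the shell and the picture viewer there is one more tool, called after "Call:" as name([rows], argument=value, ...), one row to a line, values as JSON. move_arm: Moves the arm, as the interface text tells. Its arguments: {"type":"object","properties":{"series":{"type":"array","items":{"type":"array","items":{"type":"number"}}},"claw":{"type":"number"},"newtons":{"type":"number"}},"required":["series"]}

```bash
mkdir -p pics
python3 - <<'E'
from bench import read_state, imaging, r
import cv2,numpy as np
s=read_state();print({k:np.round(v,4) for k,v in s.items()})
for n in("scene","top"):
    p,d=imaging.camera(n);c=imaging.get_calibration(n);print(n,c)
    np.savez(f"{n}0.npz",p=p,d=d,K=c["camera_matrix"],R=c["R"],t=c["t"])
    cv2.imwrite(f"pics/{n}0.png",p[...,::-1])
E
```

```text
{'time': np.float64(0.0), 'joint_positions': array([-1.1916,  0.3329, -0.0647,  1.4609,  0.0216,  1.3499, -0.0885]), 'joint_vel': array([ 0.0018, -0.0003,  0.0009, -0.0007, -0.001 , -0.0003,  0.0008]), 'joint_torque': array([-2.00000e-04, -6.23242e+01,  2.44000e-02, -3.89909e+01,
       -6.12000e-02,  3.97000e-02,  1.00000e-04]), 'ee_pos': array([0.2443, 0.5748, 0.1887]), 'eef_rot': array([ 1.995e-01,  9.799e-01, -7.000e-04, -1.000e-04]), 'ft_force': array([-0.5196,  0.4951, -0.7096]), 'torque': array([-0.0066,  0.0101,  0.012 ]), 'width': np.float64(0.087)}
scene {'camera_matrix': array([[432.59850345,   0.        , 278.48666936],
       [  0.        , 432.59850345, 212.94045807],
       [  0.        ,   0.        ,   1.        ]]), 'R': array([[ 0.4625022 , -0.88656995,  0.00924355],
       [-0.57825078, -0.30952985, -0.75486244],
       [ 0.67209951,  0.34378045, -0.655818  ]]), 't': array([-0.26251903,  0.37613324,  0.59157069])}
top {'camera_matrix': array([[473.59986689,   0.        , 273.05228133],
       [  0.        , 473.59986689, 207.02991863],
       [  0.        ,   0.        ,   1.        ]]), 'R': array([[ 0.00711821, -0.99975853,  0.02078995],
       [-0.98868157, -0.01015205, -0.14968527],
       [ 0.14986018, -0.01948915, -0.9885151 ]]), 't': array([-0.01640107,  0.5875299 ,  1.0323065 ])}
```

View pics/scene0.png

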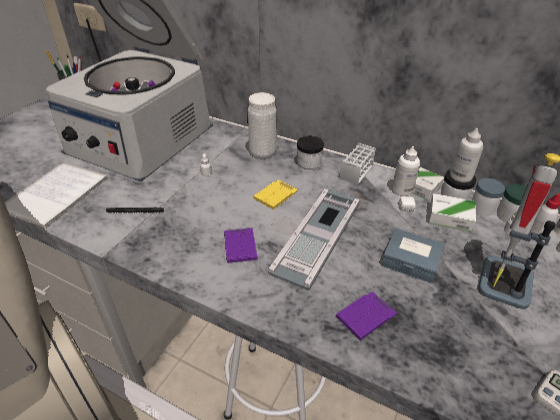

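View pics/top0.png

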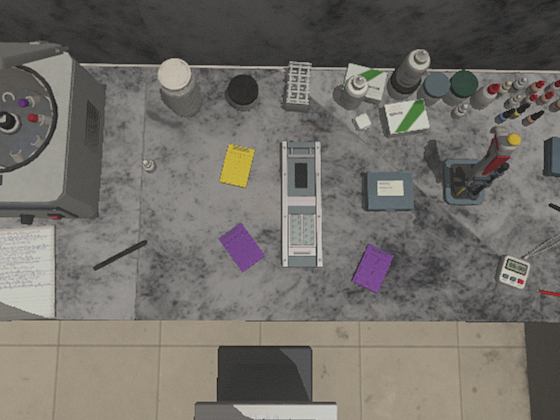

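Run:
```python
import cv2,numpy as np
z=np.load("top0.npz");p=z["p"][130:280,265:340]
cv2.imwrite("pics/topc.png",cv2.rotate(cv2.resize(p,None,fx=5,fy=5,interpolation=cv2.INTER_CUBIC),cv2.ROTATE_90_CLOCKWISE)[...,::-1])
p=np.load("scene0.npz")["p"][180:290,260:370]
cv2.imwrite("pics/scenec.png",cv2.resize(p,None,fx=5,fy=5,interpolation=cv2.INTER_CUBIC)[...,::-1])
```

```text
(no output)
```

View pics/topc.png

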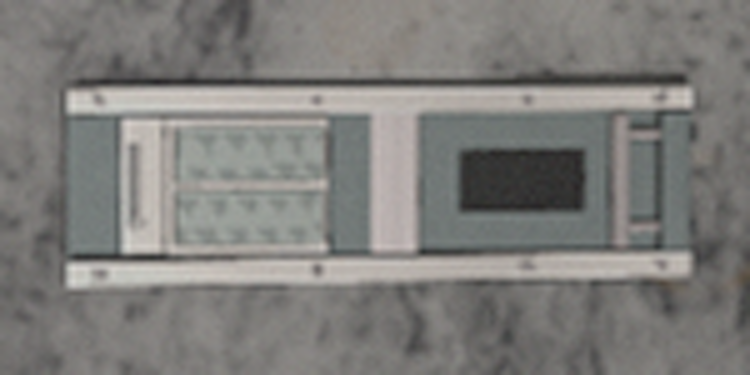

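View pics/scenec.png

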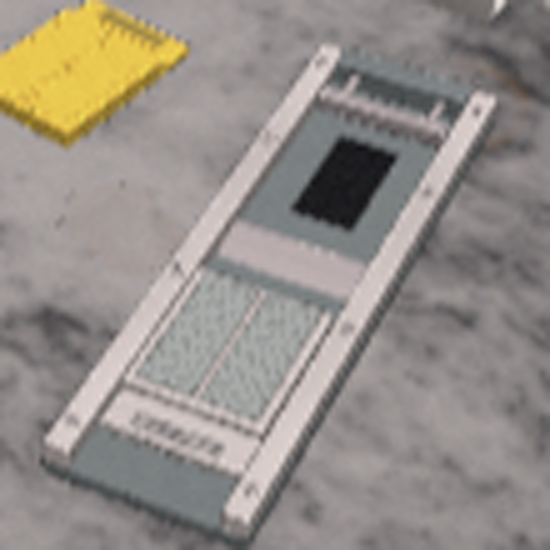

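```bash
cat > h.py <<'E'
import numpy as np
def ray(n,u,v,z):
    q=np.load(n+"0.npz");K,R,t=q["K"],q["R"],q["t"]
    d=R.T@np.linalg.solve(K,[u,v,1.]);c=-R.T@t
    return c+d*(z-c[2])/d[2]
def T(x,y,z): return ray("top",265+y/5-.4,280-x/5-.6+.0,z)
def S(x,y,z): return ray("scene",260+x/5-.4,180+y/5-.4,z)
E
python3 - <<'E'
from h import *
P=lambda n,a:print(n,np.round(a,4))
A=T(67,88,.021);B=T(692,86,.021);C=T(67,288,.021);D=T(692,276,.021)
for n,a in zip("ABCD",(A,B,C,D)):P(n,a)
m0=(A+C)/2;m1=(B+D)/2;P("len",np.linalg.norm(m1-m0));P("w",[np.linalg.norm(A-C),np.linalg.norm(B-D)]);print("yaw",np.arctan2(*(m1-m0)[1::-1]),np.arctan2(*(B-A)[1::-1]),np.arctan2(*(D-C)[1::-1]))
P("lip",T(418,183,.013));P("jaw",T(613,182,.019));P("tail",T(120,187,.016));P("nose",T(328,186,.021));P("step",T(163,187,.018))
# scene: rails outer top corners
for n,q in dict(nl=(42,460),nr=(247,532),fl=(322,45),fr=(495,98)).items(): P("S"+n,S(*q,.021))
P("Slip L,R",[S(240,220,.013),S(370,265,.013)])
P("Stail",[S(103,425,.016),S(240,473,.016)])
q=np.load("top0.npz")
d=q["d"]; 
def pt(u,v):
    c=np.linalg.solve(q["K"],[u,v,1])*d[v,u]; return q["R"].T@(c-q["t"])
for x,y in((90,187),(145,150),(245,155),(345,187),(520,187),(600,187),(300,100),(300,270)):
    P("depth",pt(round(265+y/5-.4),round(279.4-x/5)))
E
```

```text
A [ 0.4554 -0.0336  0.021 ]
B [ 0.75   -0.0314  0.021 ]
C [ 0.4561 -0.1251  0.021 ]
D [ 0.7512 -0.1218  0.021 ]
len 0.2949
w [0.0915 0.0904]
yaw 0.009194087605367784 0.007451762217887241 0.010933398996460349
lip [ 0.6198 -0.0779  0.013 ]
jaw [ 0.7125 -0.0772  0.019 ]
tail [ 0.4801 -0.0793  0.016 ]
nose [ 0.576  -0.0786  0.021 ]
step [ 0.4997 -0.0792  0.018 ]
Snl [ 0.4431 -0.0412  0.021 ]
Snr [ 0.4481 -0.1286  0.021 ]
Sfl [ 0.745  -0.0339  0.021 ]
Sfr [ 0.746  -0.1233  0.021 ]
Slip L,R [[ 0.6175 -0.0483  0.013 ]
 [ 0.6178 -0.1116  0.013 ]]
Stail [[ 0.4752 -0.052   0.016 ]
 [ 0.4781 -0.1121  0.016 ]]
depth [ 0.4675 -0.0798  0.0096]
depth [ 0.4922 -0.0631  0.0175]
depth [ 0.5381 -0.0651  0.021 ]
depth [ 0.5871 -0.0803  0.0063]
depth [ 0.6701 -0.08    0.0118]
depth [ 0.7096 -0.0803  0.0097]
depth [ 0.5639 -0.0398  0.0174]
depth [ 0.5639 -0.1182  0.0236]
```

Call:
move_arm([
  [-0.015, -0.01, 0, -0.02],
  [-0.045, -0.03, 0, -0.04],
  [-0.075, -0.05, 0, -0.07],
  [-0.105, -0.07, 0, -0.1],
  [-0.135, -0.09, 0, -0.13],
  [-0.165, -0.11, 0, -0.16],
  [-0.195, -0.13, 0, -0.19],
  [-0.225, -0.155, 0, -0.22],
  [-0.25, -0.18, 0, -0.25],
  [-0.27, -0.21, 0, -0.28],
  [-0.29, -0.24, 0, -0.31],
  [-0.31, -0.27, 0, -0.34],
  [-0.33, -0.3, 0, -0.37],
  [-0.35, -0.33, 0, -0.4],
  [-0.37, -0.36, 0, -0.41],
  [-0.395, -0.39, 0, -0.41],
  [-0.415, -0.42, 0, -0.41],
  [-0.44, -0.45, 0, -0.41],
  [-0.46, -0.48, 0, -0.41],
  [-0.477, -0.508, 0, -0.41],
], claw=-1, newtons=20)

```text
time: 2.1
ee_pos: [0.4847, -0.0807, 0.1894]
eef_rot: [-0.004, 1.0, -0.0, -0.0]
ft_force: [0.5, 0.7, -0.7]
width: 0.0008
```

Call:
move_arm([
  [0, 0.001, 0.02, 0],
  [0, 0.001, 0.045, 0],
  [0, 0.001, 0.07, 0],
  [0, 0.001, 0.095, 0],
  [0, 0.001, 0.12, 0],
  [0, 0.001, 0.135, 0],
  [0, 0.001, 0.145, 0],
  [0, 0.001, 0.15, 0],
  [0, 0.001, 0.15, 0],
  [0, 0.001, 0.15, 0],
])

```text
time: 3.1
ee_pos: [0.4852, -0.0778, 0.0402]
eef_rot: [-0.004, 1.0, 0.0, 0.0]
ft_force: [-0.1, 0.6, -0.5]
width: 0.0005
```

Run:
```python
from bench import read_state, imaging
import cv2,numpy as np
s=read_state();print(np.round(s["ee_pos"],4),s["ft_force"])
a=[]
for n,b in(("scene",(160,300,240,380)),("top",(150,290,230,370))):
    p,d=imaging.camera(n);a.append(cv2.resize(p[b[0]:b[1],b[2]:b[3]],(400,400),interpolation=cv2.INTER_CUBIC))
cv2.imwrite("pics/b1.png",np.hstack(a)[...,::-1])
```

```text
[ 0.4852 -0.0778  0.0402] [-0.12930085  0.57892205 -0.48713459]
```

View pics/b1.png

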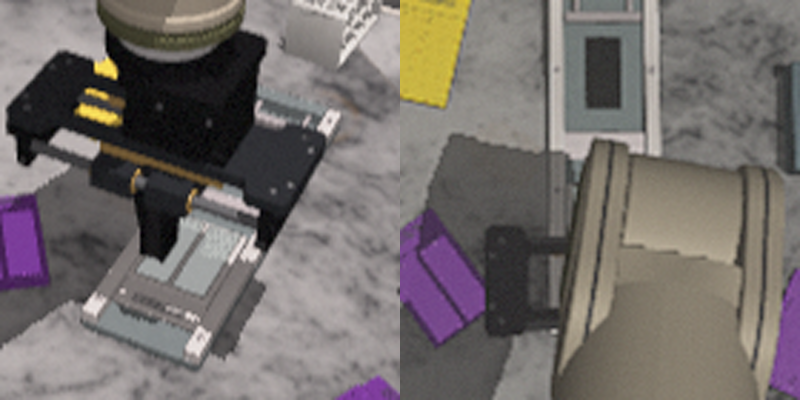

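Call:
move_arm([
  [0, -0.001, 0.007, 0],
  [0, -0.001, 0.013, 0],
  [0, -0.001, 0.018, 0],
  [0, -0.001, 0.021, 0],
  [0, -0.001, 0.021, 0],
  [0, -0.001, 0.021, 0],
])

```text
time: 3.8
ee_pos: [0.4848, -0.0789, 0.0185]
eef_rot: [-0.004, 1.0, -0.0, -0.0]
ft_force: [-0.5, 0.1, 0.1]
width: 0.0007
```

Call:
move_arm([
  [0, 0, 0.0005, 0],
  [0, 0, 0.001, 0],
  [0, 0, 0.001, 0],
])

```text
time: 4.1
ee_pos: [0.4848, -0.0788, 0.0176]
eef_rot: [-0.004, 1.0, 0.0, 0.0]
ft_force: [-0.0, -0.7, -0.4]
width: 0.0003
```

Call:
move_arm([
  [0, 0, 0.0005, 0],
  [0, 0, 0.0005, 0],
  [0, 0, 0.0005, 0],
])

```text
time: 4.4
ee_pos: [0.4848, -0.0788, 0.017]
eef_rot: [-0.004, 1.0, 0.0, 0.0]
ft_force: [-0.2, 0.7, 0.6]
width: 0.0004
```

Call:
move_arm([
  [0, 0, 0.0005, 0],
  [0, 0, 0.0005, 0],
  [0, 0, 0.0005, 0],
])

```text
time: 4.7
ee_pos: [0.4847, -0.0788, 0.0165]
eef_rot: [-0.004, 1.0, 0.0, -0.0]
ft_force: [1.0, 0.9, 0.7]
width: 0.0006
```

Call:
move_arm([
  [0, 0, 0.0003, 0],
  [0, 0, 0.0005, 0],
  [0, 0, 0.0005, 0],
])

```text
time: 5.0
ee_pos: [0.4847, -0.0788, 0.016]
eef_rot: [-0.004, 1.0, 0.0, -0.0]
ft_force: [-0.3, 0.1, 0.4]
width: 0.0003
```

Call:
move_arm([
  [0, 0, 0.0003, 0],
  [0, 0, 0.0005, 0],
  [0, 0, 0.0005, 0],
])

```text
time: 5.3
ee_pos: [0.4847, -0.0788, 0.0155]
eef_rot: [-0.004, 1.0, 0.0, -0.0]
ft_force: [0.2, -0.0, -1.3]
width: 0.0008
```

Call:
move_arm([
  [0, 0, 0.0003, 0],
  [0, 0, 0.0005, 0],
  [0, 0, 0.0005, 0],
])

```text
time: 5.6
ee_pos: [0.4848, -0.0788, 0.015]
eef_rot: [-0.004, 1.0, 0.0, 0.0]
ft_force: [0.0, 0.0, 0.8]
width: 0.0006
```

Call:
move_arm([
  [0, 0, 0.0003, 0],
  [0, 0, 0.0005, 0],
  [0, 0, 0.0005, 0],
])

```text
time: 5.9
ee_pos: [0.4847, -0.0788, 0.0145]
eef_rot: [-0.004, 1.0, 0.0, -0.0]
ft_force: [0.4, -0.5, 0.7]
width: 0.0006
```

Call:
move_arm([
  [0, 0, 0.0003, 0],
  [0, 0, 0.0005, 0],
  [0, 0, 0.0005, 0],
])

```text
time: 6.2
ee_pos: [0.4847, -0.0788, 0.014]
eef_rot: [-0.004, 1.0, 0.0, -0.0]
ft_force: [0.1, -0.8, -0.0]
width: 0.0006
```

Run:
```python
from bench import read_state, imaging
import cv2,numpy as np
p,d=imaging.camera("scene")
np.savez("s2.npz",p=p,d=d)
s=read_state();print(np.round(s["ee_pos"],4),s["ft_force"],s["torque"])
cv2.imwrite("pics/b2.png",cv2.resize(p[215:295,260:340],(640,640)[:2],interpolation=cv2.INTER_CUBIC)[:600,:,::-1])
```

```text
[ 0.4848 -0.0788  0.014 ] [0.32756734 0.7723198  0.95475747] [ 0.06188845 -0.02680243  0.02170047]
```

View pics/b2.png

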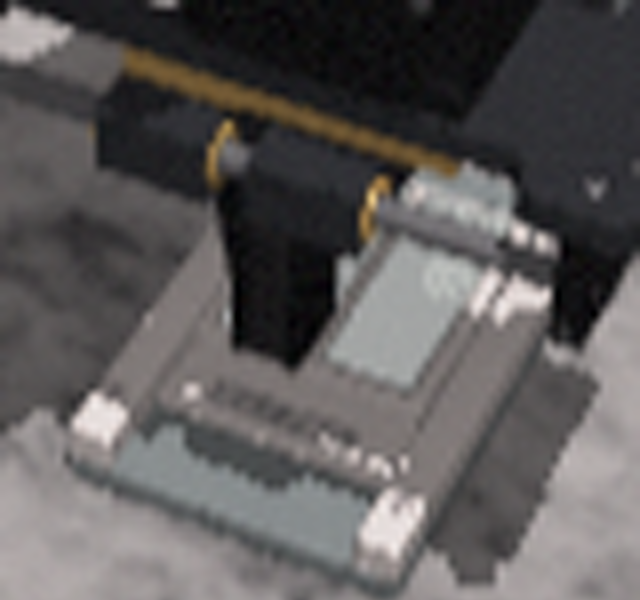

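Run:
```python
from h import *
f=lambda x,y,z:np.round(ray("scene",260+x/8-.45,215+y/8-.45,z),4)
for z in(.016,.02,.025): print(z,f(290,370,z),f(235,347,z))
for x,y,z in((165,395,.016),(405,475,.016),(330,355,.021),(415,388,.021)): print(f(x,y,z))
q=np.load("scene0.npz");pr=lambda X:(lambda c:((c[:2]/c[2]*q["K"][0,0]+q["K"][:2,2]-[260,215]+.45)*8))(q["R"]@X+q["t"])
for dx in(-.0095,.0095):
  for dy in(-.015,.015): print(dx,dy,pr(np.array([.4848+dx,-.0788+dy,.014])))
s=np.load("s2.npz");d=s["d"]
for u,v in((294,258),(291,254),(293,250),(288,250)):
    c=np.linalg.solve(q["K"],[u,v,1])*d[v,u]; print(u,v,np.round(q["R"].T@(c-q["t"]),4),s["p"][v,u])
```

```text
0.016 [ 0.4996 -0.0755  0.016 ] [ 0.5001 -0.0594  0.016 ]
0.02 [ 0.4962 -0.077   0.02  ] [ 0.4967 -0.061   0.02  ]
0.025 [ 0.4919 -0.0789  0.025 ] [ 0.4925 -0.063   0.025 ]
[ 0.4768 -0.0511  0.016 ]
[ 0.4811 -0.1164  0.016 ]
[ 0.5049 -0.0842  0.021 ]
[ 0.5047 -0.1082  0.021 ]
-0.0095 -0.015 [313.0644301  463.72876679]
-0.0095 0.015 [206.56057477 421.61973946]
0.0095 -0.015 [345.19250529 413.73898038]
0.0095 0.015 [239.84102082 372.80988214]
294 258 [ 0.4741 -0.0825  0.052 ] [23 24 23]
291 254 [ 0.4746 -0.0755  0.0594] [18 15 18]
293 250 [ 0.4749 -0.0793  0.0721] [25 22 24]
288 250 [ 0.5147 -0.0498  0.0216] [121 114 114]
```

Run:
```python
from h import *
q=np.load("scene0.npz");s=np.load("s2.npz");d=s["d"]
for u in(290,292,294,296,298,300):
  print("col",u)
  for v in range(246,272,2):
    c=np.linalg.solve(q["K"],[u,v,1])*d[v,u]; print(v,np.round(q["R"].T@(c-q["t"]),3),s["p"][v,u],np.round(d[v,u],3),np.round(q["d"][v,u],3))
```

```text
col 290
246 [ 0.473 -0.073  0.082] [ 7 10  8] 0.831 0.921
248 [ 0.473 -0.074  0.077] [21 19 22] 0.833 0.914
250 [ 0.471 -0.075  0.074] [18 16 21] 0.834 0.905
252 [ 0.475 -0.073  0.063] [16 11  9] 0.844 0.902
254 [ 0.474 -0.073  0.059] [20 21 21] 0.847 0.898
256 [ 0.473 -0.074  0.055] [13 16 17] 0.848 0.895
258 [ 0.475 -0.074  0.047] [56 52 53] 0.854 0.895
260 [ 0.496 -0.064  0.016] [124 117 116] 0.893 0.891
262 [ 0.491 -0.067  0.016] [124 117 117] 0.888 0.891
264 [ 0.487 -0.069  0.015] [88 83 84] 0.885 0.885
266 [ 0.482 -0.071  0.015] [107  99  99] 0.881 0.885
268 [ 0.48  -0.072  0.011] [131 123 123] 0.882 0.882
270 [ 0.478 -0.073  0.008] [78 78 80] 0.882 0.88
col 292
246 [ 0.476 -0.076  0.08 ] [25 23 26] 0.833 0.917
248 [ 0.475 -0.077  0.077] [25 23 24] 0.834 0.911
250 [ 0.476 -0.076  0.069] [22 22 23] 0.84 0.906
252 [ 0.474 -0.078  0.066] [26 22 25] 0.84 0.9
254 [ 0.475 -0.077  0.06 ] [24 24 28] 0.845 0.898
256 [ 0.475 -0.078  0.055] [23 19 24] 0.848 0.895
258 [ 0.476 -0.077  0.048] [21 17 22] 0.854 0.891
260 [ 0.499 -0.067  0.015] [115 108 106] 0.894 0.891
262 [ 0.494 -0.07   0.01
[... 2201 characters left out ...]
14] [122 116 115] 0.874 0.87
col 300
246 [ 0.475 -0.093  0.089] [16 18 21] 0.82 0.914
248 [ 0.48  -0.091  0.078] [15 18 17] 0.832 0.913
250 [ 0.488 -0.088  0.065] [11  4 12] 0.847 0.905
252 [ 0.487 -0.089  0.06 ] [17 17 16] 0.849 0.902
254 [ 0.489 -0.089  0.053] [14 12 14] 0.855 0.9
256 [ 0.513 -0.078  0.019] [72 67 68] 0.897 0.895
258 [ 0.506 -0.082  0.021] [115 111 108] 0.89 0.889
260 [ 0.502 -0.084  0.021] [117 112 112] 0.886 0.888
262 [ 0.499 -0.085  0.017] [128 122 122] 0.887 0.885
264 [ 0.497 -0.086  0.014] [121 114 113] 0.887 0.883
266 [ 0.491 -0.089  0.015] [124 118 116] 0.881 0.881
268 [ 0.487 -0.091  0.015] [87 84 83] 0.878 0.874
270 [ 0.481 -0.094  0.016] [161 153 151] 0.873 0.873
```

The depth map shows the real fingertips at z≈0.047, about 32 mm above the reported TCP (0.014). That explains why there was no contact. x and y agree, so I'll go down by camera and touch and leave the reported z aside.

Call:
move_arm([
  [0, 0, 0.004, 0],
  [0, 0, 0.008, 0],
  [0, 0, 0.012, 0],
  [0, 0, 0.016, 0],
  [0, 0, 0.02, 0],
  [0, 0, 0.022, 0],
  [0, 0, 0.022, 0],
])

```text
time: 6.95
ee_pos: [0.4845, -0.0788, -0.0083]
eef_rot: [-0.004, 1.0, -0.0, -0.0]
ft_force: [0.4, -0.2, 0.7]
width: 0.0002
```

```bash
cat > look.py <<'E'
from bench import read_state, imaging
import cv2,numpy as np,sys
from h import *
q=np.load("scene0.npz")
p,d=imaging.camera("scene")
s=read_state();print(np.round(s["ee_pos"],4),s["ft_force"])
v,u=np.mgrid[0:420,0:560]
c=np.stack([(u-q["K"][0,2])/q["K"][0,0],(v-q["K"][1,2])/q["K"][0,0],u*0+1],-1)*d[...,None]
X=(c-q["t"])@q["R"]
e=s["ee_pos"]
m=(p.max(2)<40)&(d>0)&(abs(X[...,0]-e[0])<.014)&(abs(X[...,1]-e[1])<.02)
zz=X[m]; i=np.argsort(zz[:,2])[:8]; print(np.round(zz[i],3))
if len(sys.argv)>1:
    b=[int(a) for a in sys.argv[2:]] or [250,205]
    cv2.imwrite(f"pics/{sys.argv[1]}.png",cv2.resize(p[b[1]:b[1]+90,b[0]:b[0]+110],(770,630),interpolation=cv2.INTER_CUBIC)[:600,:,::-1])
E
python3 look.py b3
```

```text
[ 0.4847 -0.0788 -0.0081] [ 0.31338653 -0.22954568  0.61810947]
[[ 0.479 -0.088  0.024]
 [ 0.477 -0.086  0.024]
 [ 0.475 -0.078  0.025]
 [ 0.475 -0.072  0.026]
 [ 0.476 -0.076  0.026]
 [ 0.473 -0.088  0.026]
 [ 0.475 -0.085  0.027]
 [ 0.475 -0.081  0.027]]
```

View pics/b3.png

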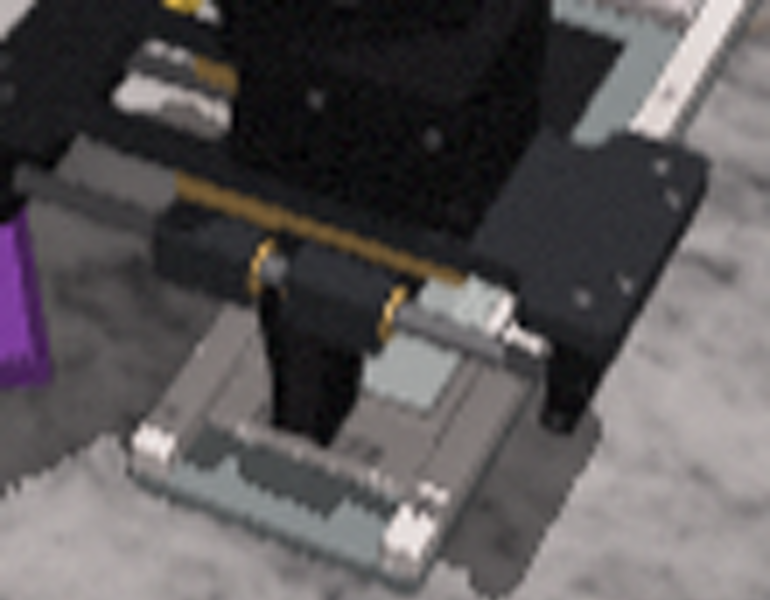

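Run:
```python
from h import *
for u,v in((366,172),(366,210),(413,172),(413,210)): print(np.round(ray("top",u,v,.037),3))
for u,v in((353,243),(390,290),(258,240)): print("purple/lower",np.round(ray("top",u,v,.011),3))
from bench import imaging
import numpy as np
q=np.load("scene0.npz");p,d=imaging.camera("scene")
for u,v in((329,264),(330,262),(331,260),(330,256),(328,258),(326,262)):
    c=np.linalg.solve(q["K"],[u,v,1])*d[v,u]; print(u,v,np.round(q["R"].T@(c-q["t"]),3),p[v,u])
```

```text
[ 0.673 -0.227  0.037]
[ 0.584 -0.225  0.037]
[ 0.675 -0.337  0.037]
[ 0.585 -0.334  0.037]
purple/lower [ 0.51  -0.199  0.011]
purple/lower [ 0.403 -0.282  0.011]
purple/lower [0.515 0.022 0.011]
329 264 [ 0.451 -0.162  0.098] [46 43 45]
330 262 [ 0.449 -0.164  0.106] [18 17 21]
331 260 [ 0.448 -0.166  0.113] [22 18 20]
330 256 [ 0.45  -0.162  0.12 ] [13 15 17]
328 258 [ 0.448 -0.16   0.115] [27 27 28]
326 262 [ 0.541 -0.127 -0.001] [87 84 82]
```

Call:
move_arm([
  [0, 0, 0.002, 0],
  [0, 0, 0.004, 0],
  [0, 0, 0.005, 0],
  [0, 0, 0.005, 0],
])

```text
time: 7.45
ee_pos: [0.4846, -0.0788, -0.0131]
eef_rot: [-0.004, 1.0, 0.0, -0.0]
ft_force: [0.2, 0.5, 0.4]
width: 0.0005
```

Call:
move_arm([
  [0, 0, 0.0005, 0],
  [0, 0, 0.001, 0],
  [0, 0, 0.001, 0],
])

```text
time: 7.75
ee_pos: [0.4847, -0.0788, -0.014]
eef_rot: [-0.004, 1.0, 0.0, -0.0]
ft_force: [0.4, -0.4, -0.1]
width: 0.0
```

Call:
move_arm([
  [0, 0, 0.0003, 0],
  [0, 0, 0.0005, 0],
  [0, 0, 0.0005, 0],
])

```text
time: 8.05
ee_pos: [0.4848, -0.0788, -0.0145]
eef_rot: [-0.004, 1.0, 0.0, -0.0]
ft_force: [-1.1, -0.5, 0.1]
width: 0.0004
```

Call:
move_arm([
  [0, 0, 0.0003, 0],
  [0, 0, 0.0005, 0],
  [0, 0, 0.0005, 0],
])

```text
time: 8.35
ee_pos: [0.4847, -0.0788, -0.015]
eef_rot: [-0.004, 1.0, 0.0, -0.0]
ft_force: [-0.0, -0.0, 0.2]
width: 0.0001
```

Call:
move_arm([
  [0, 0, 0.0003, 0],
  [0, 0, 0.0005, 0],
  [0, 0, 0.0005, 0],
])

```text
time: 8.65
ee_pos: [0.4847, -0.0788, -0.0155]
eef_rot: [-0.004, 1.0, 0.0, -0.0]
ft_force: [-1.1, 0.6, -0.0]
width: 0.0001
```

Call:
move_arm([
  [0, 0, 0.0003, 0],
  [0, 0, 0.0005, 0],
  [0, 0, 0.0005, 0],
])

```text
time: 8.95
ee_pos: [0.4847, -0.0788, -0.016]
eef_rot: [-0.004, 1.0, 0.0, -0.0]
ft_force: [-0.3, 0.3, 0.0]
width: 0.0005
```

Call:
move_arm([
  [0, 0, 0.0003, 0],
  [0, 0, 0.0005, 0],
  [0, 0, 0.0005, 0],
])

```text
time: 9.25
ee_pos: [0.4847, -0.0788, -0.0165]
eef_rot: [-0.004, 1.0, 0.0, -0.0]
ft_force: [0.3, -0.0, 0.1]
width: 0.0005
```

```bash
python3 look.py b4
```

```text
[ 0.4848 -0.0788 -0.0165] [-0.77717472  0.49053377  0.073785  ]
[[ 0.485 -0.088  0.015]
 [ 0.476 -0.08   0.016]
 [ 0.476 -0.087  0.017]
 [ 0.474 -0.073  0.018]
 [ 0.477 -0.078  0.018]
 [ 0.488 -0.088  0.018]
 [ 0.474 -0.086  0.018]
 [ 0.476 -0.083  0.018]]
```

View pics/b4.png

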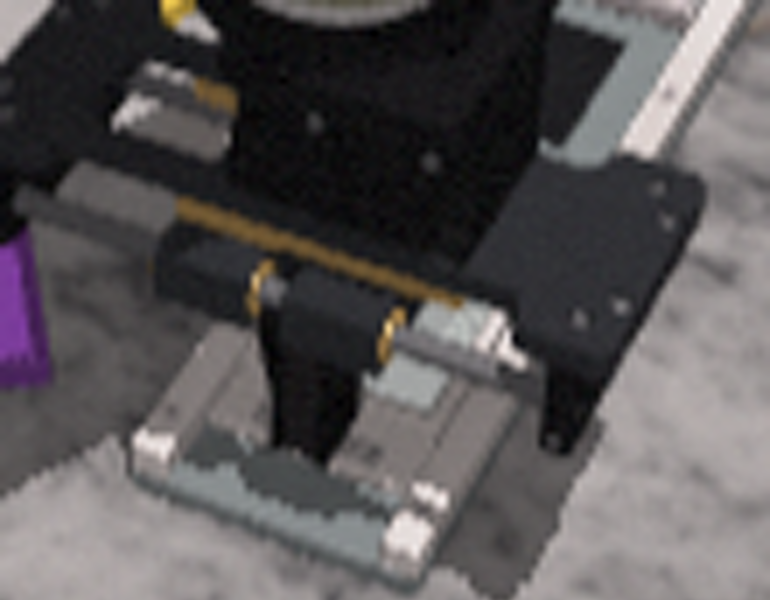

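Call:
move_arm([
  [0, 0, 0.0003, 0],
  [0, 0, 0.0005, 0],
  [0, 0, 0.0005, 0],
])

```text
time: 9.6
ee_pos: [0.4848, -0.0788, -0.0166]
eef_rot: [-0.004, 1.0, 0.0, -0.0]
ft_force: [-3.6, 0.3, 7.7]
width: 0.0006
```

Call:
move_arm([
  [0, 0, 0.0003, 0],
  [0, 0, 0.0005, 0],
  [0, 0, 0.0005, 0],
])

```text
time: 9.9
ee_pos: [0.4848, -0.0788, -0.0166]
eef_rot: [-0.004, 1.0, 0.0, -0.0]
ft_force: [-5.9, 1.5, 15.2]
width: 0.0002
```

Call:
move_arm([
  [0, 0, -0.001, 0],
  [0, 0, -0.0025, 0],
  [0, 0, -0.0035, 0],
  [0, 0, -0.0035, 0],
  [-0.001, 0, -0.0035, 0],
  [-0.002, 0, -0.0035, 0],
  [-0.003, 0, -0.0035, 0],
  [-0.004, 0, -0.0035, 0],
  [-0.005, 0, -0.0035, 0],
  [-0.006, 0, -0.0035, 0],
  [-0.007, 0, -0.0035, 0],
  [-0.008, 0, -0.0035, 0],
  [-0.01, 0, -0.0035, 0],
  [-0.012, 0, -0.0035, 0],
  [-0.014, 0, -0.0035, 0],
  [-0.016, 0, -0.0035, 0],
  [-0.018, 0, -0.0035, 0],
  [-0.02, 0, -0.0035, 0],
])

```text
time: 11.7
ee_pos: [0.5049, -0.0787, -0.014]
eef_rot: [-0.004, 1.0, 0.0, 0.0]
ft_force: [-1.2, 0.6, -1.1]
width: 0.0004
```

```bash
python3 look.py b5
```

```text
[ 0.5053 -0.0786 -0.0139] [-0.38444111 -0.22938717 -0.56378763]
[[ 0.497 -0.082  0.018]
 [ 0.496 -0.075  0.018]
 [ 0.496 -0.078  0.02 ]
 [ 0.507 -0.088  0.021]
 [ 0.496 -0.08   0.021]
 [ 0.494 -0.088  0.021]
 [ 0.495 -0.085  0.021]
 [ 0.497 -0.088  0.021]]
```

View pics/b5.png

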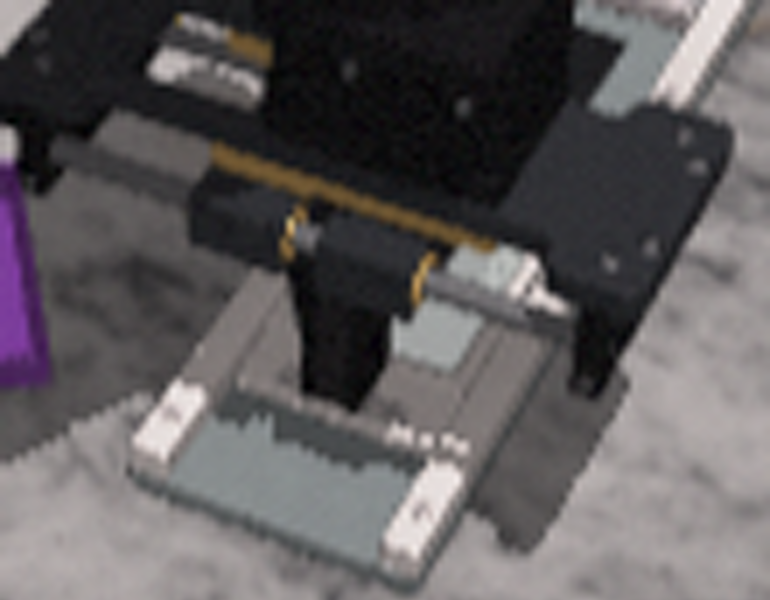

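Run:
```python
from h import *
for x,y in((240,380),(460,447),(330,405)): print(np.round(ray("scene",250+x/7-.45,205+y/7-.45,.016),4))
```

```text
[ 0.4929 -0.0513  0.016 ]
[ 0.4993 -0.1194  0.016 ]
[ 0.4964 -0.0791  0.016 ]
```

Call:
move_arm([
  [-0.002, 0, 0, 0],
  [-0.004, 0, 0, 0],
  [-0.006, 0, 0, 0],
  [-0.008, 0, 0, 0],
  [-0.01, 0, 0, 0],
  [-0.012, 0, 0, 0],
  [-0.014, 0, 0, 0],
  [-0.016, 0, 0, 0],
  [-0.018, 0, 0, 0],
  [-0.02, 0, 0, 0],
])

```text
time: 12.75
ee_pos: [0.5249, -0.0785, -0.014]
eef_rot: [-0.004, 1.0, 0.0, -0.0]
ft_force: [-3.3, -0.1, 3.0]
width: 0.0009
```

Call:
move_arm([
  [-0.002, 0, 0, 0],
  [-0.004, 0, 0, 0],
  [-0.006, 0, 0, 0],
  [-0.008, 0, 0, 0],
  [-0.01, 0, 0, 0],
  [-0.012, 0, 0, 0],
  [-0.014, 0, 0, 0],
  [-0.016, 0, 0, 0],
  [-0.018, 0, 0, 0],
  [-0.02, 0, 0, 0],
])

```text
time: 13.75
ee_pos: [0.5449, -0.0783, -0.014]
eef_rot: [-0.004, 1.0, 0.0, 0.0]
ft_force: [-3.3, 1.0, 2.1]
width: 0.0008
```

```bash
python3 look.py b6 265 190
```

```text
[ 0.5453 -0.0783 -0.0139] [-1.56698856 -0.89569658  0.88969766]
[[ 0.542 -0.086  0.015]
 [ 0.537 -0.076  0.017]
 [ 0.535 -0.071  0.019]
 [ 0.535 -0.073  0.02 ]
 [ 0.535 -0.084  0.02 ]
 [ 0.535 -0.08   0.021]
 [ 0.542 -0.088  0.021]
 [ 0.536 -0.077  0.021]]
```

View pics/b6.png

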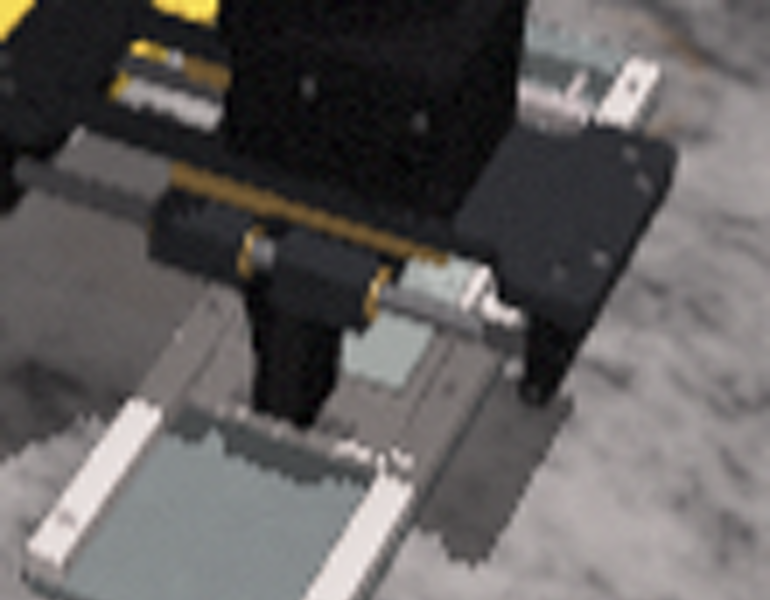

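Call:
move_arm([
  [-0.002, 0, 0, 0],
  [-0.004, 0, 0, 0],
  [-0.006, 0, 0, 0],
  [-0.008, 0, 0, 0],
  [-0.01, 0, 0, 0],
  [-0.012, 0, 0, 0],
  [-0.014, 0, 0, 0],
  [-0.016, 0, 0, 0],
  [-0.018, 0, -0.0003, 0],
  [-0.02, 0, -0.0006, 0],
])

```text
time: 14.8
ee_pos: [0.5651, -0.0781, -0.0134]
eef_rot: [-0.004, 1.0, 0.0, 0.0]
ft_force: [-0.8, -0.4, -0.2]
width: 0.0005
```

Call:
move_arm([
  [-0.002, 0, -0.0003, 0],
  [-0.004, 0, -0.0006, 0],
  [-0.006, 0, -0.0008, 0],
  [-0.008, 0, -0.001, 0],
  [-0.01, 0, -0.001, 0],
])

```text
time: 15.3
ee_pos: [0.575, -0.0781, -0.0123]
eef_rot: [-0.004, 1.0, 0.0, 0.0]
ft_force: [-1.7, -0.4, 0.3]
width: 0.0005
```

Call:
move_arm([
  [-0.002, 0, 0, 0],
  [-0.004, 0, 0, 0],
  [-0.006, 0, 0, 0],
  [-0.008, 0, 0, 0],
  [-0.01, 0, 0, 0],
])

```text
time: 15.8
ee_pos: [0.5849, -0.078, -0.0123]
eef_rot: [-0.004, 1.0, 0.0, -0.0]
ft_force: [-2.1, 0.1, 2.2]
width: 0.0003
```

```bash
python3 look.py b7 280 175
```

```text
[ 0.5854 -0.0779 -0.0123] [ 0.0638158  -0.33221236 -0.00482086]
[[ 0.576 -0.085  0.02 ]
 [ 0.574 -0.071  0.021]
 [ 0.576 -0.082  0.022]
 [ 0.575 -0.087  0.022]
 [ 0.577 -0.077  0.022]
 [ 0.575 -0.075  0.022]
 [ 0.585 -0.088  0.023]
 [ 0.574 -0.074  0.023]]
```

View pics/b7.png

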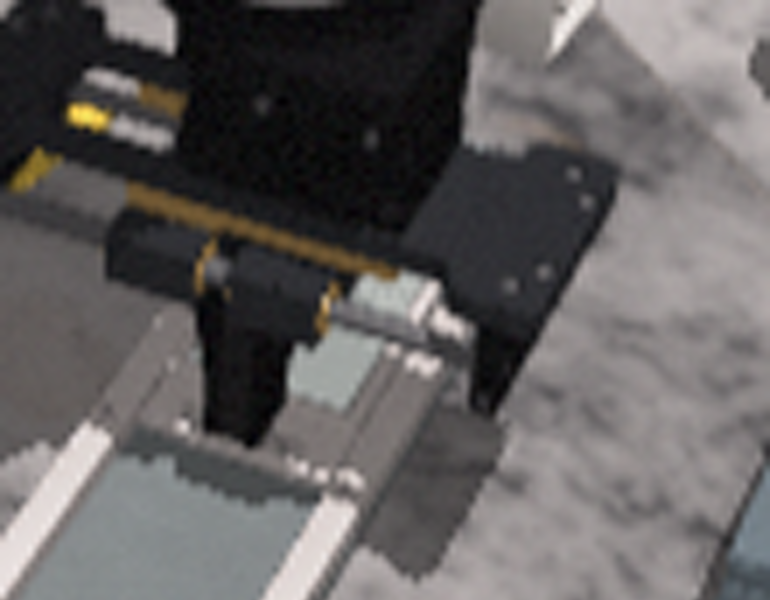

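Call:
move_arm([
  [-0.002, 0, 0, 0],
  [-0.004, 0, 0, 0],
  [-0.006, 0, 0, 0],
  [-0.008, 0, 0, 0],
  [-0.01, 0, 0, 0],
])

```text
time: 16.35
ee_pos: [0.5949, -0.0779, -0.0124]
eef_rot: [-0.004, 1.0, 0.0, 0.0]
ft_force: [-1.7, -0.2, 1.6]
width: 0.0002
```

Call:
move_arm([
  [-0.002, 0, 0, 0],
  [-0.004, 0, 0, 0],
  [-0.006, 0, 0, 0],
  [-0.008, 0, 0, 0],
  [-0.01, 0, 0, 0],
])

```text
time: 16.85
ee_pos: [0.605, -0.0778, -0.0125]
eef_rot: [-0.004, 1.0, 0.0, 0.0]
ft_force: [-1.8, 0.4, -0.5]
width: 0.0004
```

Call:
move_arm([
  [-0.002, 0, 0, 0],
  [-0.004, 0, 0, 0],
  [-0.006, 0, 0, 0],
  [-0.008, 0, 0, 0],
  [-0.01, 0, 0, 0],
])

```text
time: 17.35
ee_pos: [0.6149, -0.0778, -0.0124]
eef_rot: [-0.004, 1.0, 0.0, -0.0]
ft_force: [-1.6, 0.9, -0.0]
width: 0.0006
```

```bash
python3 look.py b8 285 165
```

```text
[ 0.6152 -0.0777 -0.0124] [-0.53025242  0.27876713  0.42245074]
[[ 0.606 -0.076  0.021]
 [ 0.608 -0.087  0.021]
 [ 0.605 -0.084  0.022]
 [ 0.614 -0.087  0.022]
 [ 0.605 -0.079  0.023]
 [ 0.607 -0.075  0.023]
 [ 0.605 -0.072  0.023]
 [ 0.606 -0.074  0.023]]
```

View pics/b8.png

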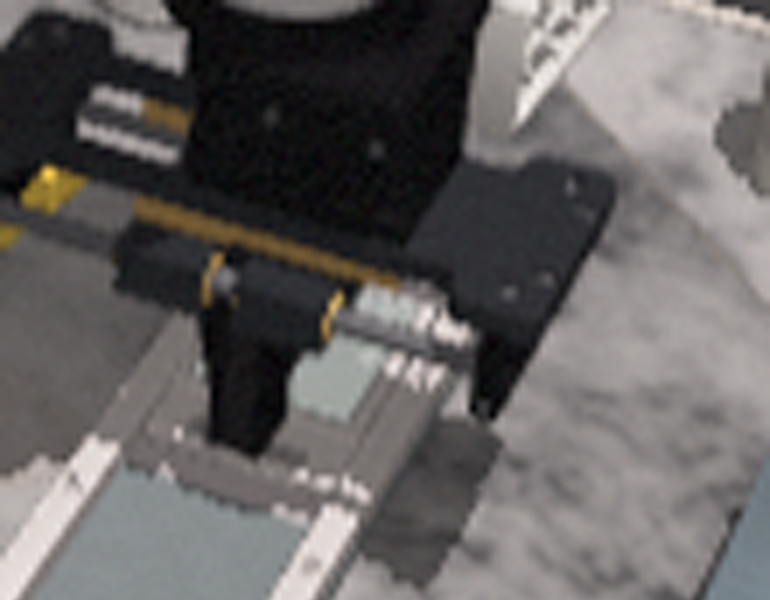

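Call:
move_arm([
  [-0.002, 0, 0, 0],
  [-0.004, 0, 0, 0],
  [-0.005, 0, 0, 0],
  [-0.006, 0, 0, 0],
  [-0.006, 0, 0, 0],
])

```text
time: 17.9
ee_pos: [0.621, -0.0777, -0.0123]
eef_rot: [-0.004, 1.0, 0.0, 0.0]
ft_force: [-0.5, 0.3, -0.1]
width: 0.0009
```

Call:
move_arm([
  [-0.001, 0, 0, 0],
  [-0.002, 0, 0, 0],
  [-0.002, 0, 0, 0],
])

```text
time: 18.2
ee_pos: [0.6229, -0.0777, -0.0124]
eef_rot: [-0.004, 1.0, 0.0, 0.0]
ft_force: [-0.1, 0.2, 0.7]
width: 0.0005
```

Call:
move_arm([
  [-0.0005, 0, 0, 0],
  [-0.001, 0, 0, 0],
  [-0.001, 0, 0, 0],
])

```text
time: 18.5
ee_pos: [0.6237, -0.0777, -0.0124]
eef_rot: [-0.004, 1.0, 0.0, -0.0]
ft_force: [-1.3, 0.1, -0.2]
width: 0.0007
```

Call:
move_arm([
  [-0.0005, 0, 0, 0],
  [-0.001, 0, 0, 0],
  [-0.001, 0, 0, 0],
])

```text
time: 18.8
ee_pos: [0.624, -0.0777, -0.0125]
eef_rot: [-0.004, 1.0, 0.0, -0.001]
ft_force: [-5.3, -0.0, 2.3]
width: 0.0005
```

Call:
move_arm([
  [-0.0005, 0, 0, 0],
  [-0.001, 0, 0, 0],
  [-0.001, 0, 0, 0],
])

```text
time: 19.1
ee_pos: [0.6247, -0.0778, -0.0126]
eef_rot: [-0.004, 1.0, 0.0, -0.001]
ft_force: [-6.9, -0.0, 4.7]
width: 0.0008
```

Call:
move_arm([
  [-0.0005, 0, 0, 0],
  [-0.001, 0, 0, 0],
  [-0.001, 0, 0, 0],
])

```text
time: 19.4
ee_pos: [0.6254, -0.0778, -0.0126]
eef_rot: [-0.004, 1.0, 0.0, -0.001]
ft_force: [-7.2, 0.0, 4.6]
width: 0.0004
```

Call:
move_arm([
  [-0.0005, 0, 0, 0],
  [-0.001, 0, 0, 0],
  [-0.001, 0, 0, 0],
])

```text
time: 19.7
ee_pos: [0.6262, -0.0778, -0.0127]
eef_rot: [-0.004, 1.0, 0.0, -0.002]
ft_force: [-8.5, -0.0, 4.1]
width: 0.0002
```

Call:
move_arm([
  [-0.0005, 0, 0, 0],
  [-0.001, 0, 0, 0],
  [-0.001, 0, 0, 0],
])

```text
time: 20.0
ee_pos: [0.627, -0.0778, -0.0127]
eef_rot: [-0.004, 1.0, 0.0, -0.002]
ft_force: [-9.3, 0.5, 4.8]
width: 0.0003
```

Call:
move_arm([
  [-0.0005, 0, 0, 0],
  [-0.001, 0, 0, 0],
  [-0.001, 0, 0, 0],
])

```text
time: 20.3
ee_pos: [0.6278, -0.0778, -0.0128]
eef_rot: [-0.004, 1.0, 0.0, -0.002]
ft_force: [-9.7, 0.3, 4.8]
width: -0.0001
```

```bash
python3 look.py b9 290 160
```

```text
[ 0.6278 -0.0778 -0.0128] [-9.01527924  0.37705204  5.22218302]
[[ 0.618 -0.071  0.021]
 [ 0.62  -0.075  0.021]
 [ 0.619 -0.087  0.022]
 [ 0.618 -0.085  0.022]
 [ 0.637 -0.087  0.022]
 [ 0.619 -0.082  0.022]
 [ 0.618 -0.08   0.022]
 [ 0.617 -0.073  0.023]]
```

View pics/b9.png

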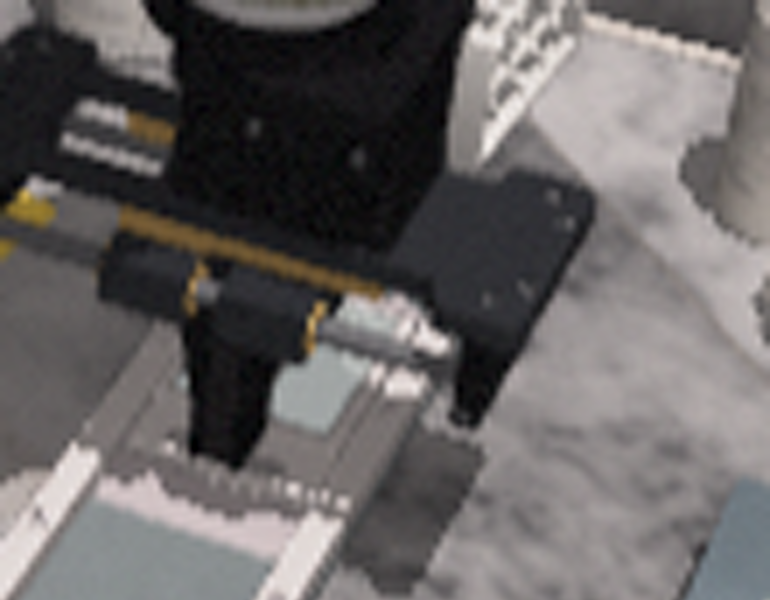

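Call:
move_arm([
  [-0.0005, 0, 0, 0],
  [-0.001, 0, 0, 0],
  [-0.001, 0, 0, 0],
])

```text
time: 20.65
ee_pos: [0.6286, -0.0778, -0.0134]
eef_rot: [-0.004, 1.0, 0.0, -0.002]
ft_force: [-7.0, 0.0, -1.3]
width: 0.0006
```

Call:
move_arm([
  [-0.0002, 0, 0.0003, 0],
  [-0.0002, 0, 0.0006, 0],
  [-0.0002, 0, 0.001, 0],
  [-0.0002, 0, 0.001, 0],
])

```text
time: 21.05
ee_pos: [0.6285, -0.0777, -0.0146]
eef_rot: [-0.004, 1.0, 0.0, -0.002]
ft_force: [-8.6, 0.0, -0.5]
width: 0.0003
```

Call:
move_arm([
  [0, 0, 0.0005, 0],
  [0, 0, 0.001, 0],
  [0, 0, 0.001, 0],
])

```text
time: 21.35
ee_pos: [0.6285, -0.0778, -0.015]
eef_rot: [-0.004, 1.0, 0.0, -0.002]
ft_force: [-11.1, 1.0, 4.9]
width: 0.0003
```

Call:
move_arm([
  [0, 0, 0.0005, 0],
  [0, 0, 0.001, 0],
  [0, 0, 0.001, 0],
])

```text
time: 21.65
ee_pos: [0.6286, -0.0778, -0.0155]
eef_rot: [-0.004, 1.0, 0.0, -0.002]
ft_force: [-12.5, 0.9, 9.0]
width: 0.0002
```

Call:
move_arm([
  [0, 0, 0.0005, 0],
  [0, 0, 0.0005, 0],
  [0, 0, 0.0005, 0],
])

```text
time: 21.95
ee_pos: [0.6285, -0.0779, -0.016]
eef_rot: [-0.004, 1.0, 0.0, -0.002]
ft_force: [-13.1, 1.3, 9.4]
width: 0.0001
```

Call:
move_arm([
  [0, 0, 0.0005, 0],
  [0, 0, 0.0005, 0],
  [0, 0, 0.0005, 0],
])

```text
time: 22.25
ee_pos: [0.6285, -0.0779, -0.0164]
eef_rot: [-0.004, 1.0, 0.0, -0.002]
ft_force: [-14.6, 0.4, 10.7]
width: 0.0003
```

Call:
move_arm([
  [0, 0, 0.0005, 0],
  [0, 0, 0.0005, 0],
  [0, 0, 0.0005, 0],
])

```text
time: 22.55
ee_pos: [0.6286, -0.0779, -0.0164]
eef_rot: [-0.004, 1.0, 0.0, -0.002]
ft_force: [-16.8, 0.8, 16.6]
width: 0.0004
```

```bash
python3 look.py b10 290 160
```

```text
[ 0.6286 -0.0779 -0.0164] [-16.48542016   0.07930025  15.55323583]
[[ 0.62  -0.085  0.017]
 [ 0.619 -0.087  0.018]
 [ 0.618 -0.071  0.018]
 [ 0.619 -0.08   0.018]
 [ 0.62  -0.082  0.019]
 [ 0.621 -0.07   0.019]
 [ 0.63  -0.088  0.019]
 [ 0.62  -0.077  0.019]]
```

View pics/b10.png

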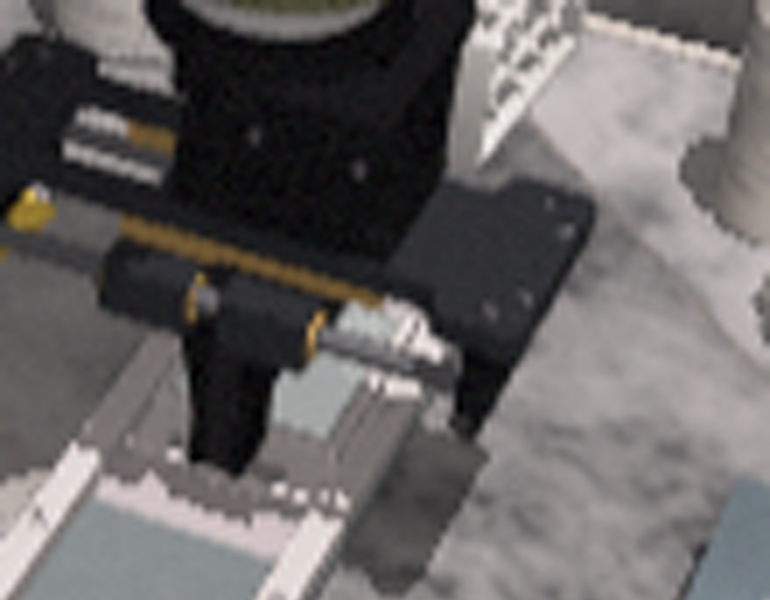

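Call:
move_arm([
  [0.0005, 0, -0.0002, 0],
  [0.001, 0, -0.0004, 0],
  [0.0015, 0, -0.0005, 0],
  [0.002, 0, -0.0005, 0],
  [0.0025, 0, -0.0005, 0],
  [0.003, 0, -0.0005, 0],
  [0.003, 0, -0.0005, 0],
])

```text
time: 23.3
ee_pos: [0.6281, -0.0778, -0.0163]
eef_rot: [-0.004, 1.0, -0.0, 0.0]
ft_force: [-2.6, -0.7, 1.8]
width: 0.0002
```

Call:
move_arm([
  [0.001, 0, 0, 0],
  [0.002, 0, 0, 0],
  [0.003, 0, 0, 0],
  [0.003, 0, 0.0005, 0],
  [0.003, 0, 0.001, 0],
  [0.003, 0, 0.001, 0],
])

```text
time: 23.9
ee_pos: [0.6251, -0.0774, -0.0165]
eef_rot: [-0.004, 1.0, 0.0, 0.0]
ft_force: [-4.8, 1.2, 9.1]
width: 0.0003
```

Call:
move_arm([
  [0, 0, -0.001, 0],
  [0, 0, -0.003, 0],
  [0, 0, -0.008, 0],
  [0, 0, -0.018, 0],
  [0, 0, -0.035, 0],
  [0, 0, -0.06, 0],
  [0, 0, -0.09, 0],
  [0.02, 0, -0.12, 0],
  [0.05, 0.02, -0.15, 0],
  [0.08, 0.05, -0.17, 0],
  [0.1, 0.09, -0.18, 0],
  [0.11, 0.13, -0.18, 0],
  [0.12, 0.17, -0.18, 0],
  [0.13, 0.21, -0.18, 0],
  [0.14, 0.25, -0.18, 0],
  [0.15, 0.29, -0.18, 0],
  [0.15, 0.32, -0.18, 0],
  [0.15, 0.32, -0.18, 0],
])

```text
time: 25.7
ee_pos: [0.4712, 0.2457, 0.1639]
eef_rot: [-0.007, 1.0, 0.001, 0.0]
ft_force: [-0.0, -0.0, -0.2]
width: 0.0004
```

Run:
```python
from bench import imaging,read_state
import cv2,numpy as np
a=[]
P={}
for n,b in(("top",(130,280,245,355)),("scene",(175,285,265,375))):
    p,d=imaging.camera(n);P[n]=p
    q=np.load(n+"0.npz");np.savez(n+"9.npz",p=p,d=d)
p=P["top"][130:280,265:340]
A=cv2.rotate(cv2.resize(p,None,fx=5,fy=5,interpolation=cv2.INTER_CUBIC),cv2.ROTATE_90_CLOCKWISE)
cv2.imwrite("pics/e_top.png",A[...,::-1])
cv2.imwrite("pics/e_scene.png",cv2.resize(P["scene"][180:290,260:370],(550,550),interpolation=cv2.INTER_CUBIC)[...,::-1])
cv2.imwrite("pics/e_full.png",P["top"][...,::-1])
# heights on carrier from top
q=np.load("top0.npz");d=np.load("top9.npz")["d"]
v,u=np.mgrid[0:420,0:560]
c=np.stack([(u-q["K"][0,2])/q["K"][0,0],(v-q["K"][1,2])/q["K"][0,0],u*0+1],-1)*d[...,None]
X=((c-q["t"])@q["R"])
for x0,x1 in((.6,.614),(.625,.637),(.645,.665),(.665,.685),(.685,.705)):
    m=(d>0)&(X[...,0]>x0)&(X[...,0]<x1)&(abs(X[...,1]+.078)<.025);print(x0,x1,m.sum(),np.round(np.median(X[m][:,2]),4))
```

```text
0.6 0.614 130 0.0117
0.625 0.637 107 0.0166
0.645 0.665 177 0.0223
0.665 0.685 188 0.0222
0.685 0.705 174 0.0217
```

View pics/e_top.png

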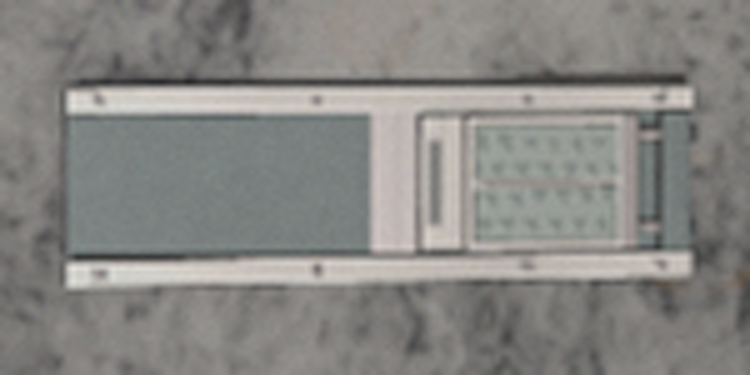

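View pics/e_scene.png

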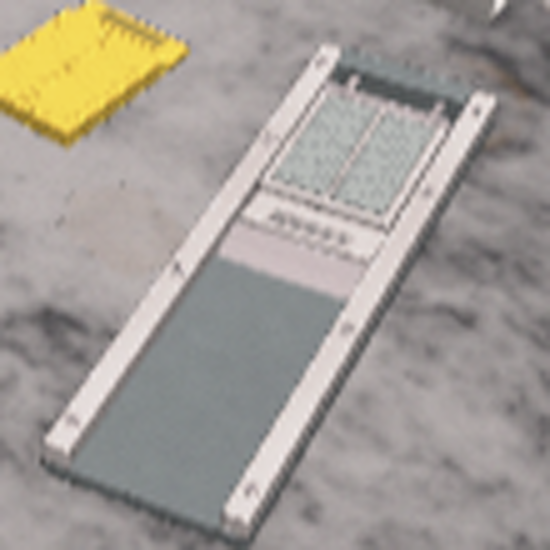

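View pics/e_full.png

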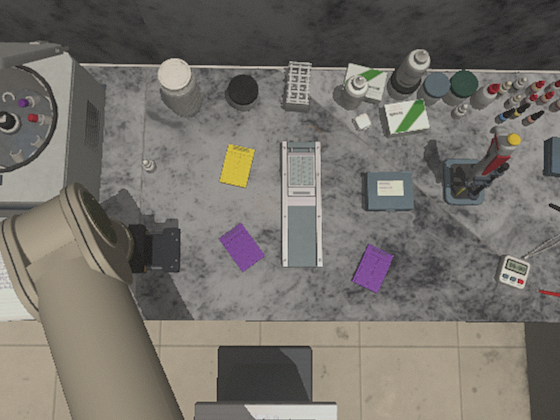

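Run:
```python
from bench import read_state, imaging, r
import numpy as np
s=read_state();print(s["time"],np.round(s["ft_force"],2),np.abs(s["joint_vel"]).max())
a=np.load("scene0.npz")["p"].astype(int)[200:220,100:170];b=np.load("scene9.npz")["p"].astype(int)[200:220,100:170]
f=lambda p:np.argwhere(p.max(2)<50).mean(0);print("marker px",f(a),f(b))
print(r.close_job())
```

```text
25.8 [-0.49 -1.17 -0.79] 0.025209183337279135
marker px [ 9.65641026 34.35897436] [ 9.55660377 36.10377358]
the job is handed in; nothing more can be done
None
```

I pushed the aluminium carrier over the lip and against the jaw, pressed its tail down, lifted clear and handed the job in at about 25.8 s. It reports no verdict.

**Push and press:** Pushing at the step took about 2–3 N up to the jaw. Against the jaw and during the press it rose to about 17 N forward and 17 N down. These are readings at the end of each move, so short peaks between them were not seen.

**Final position:** In the last pictures the carrier lies behind the lip, which is fully visible. Depth puts the ledge at 16.6 mm (16 expected). The top reads 21.7–22.3 mm along its length (21 expected), so it is flat within the depth noise. The top view shows a dark gap of about 1–2 mm between lip and tail. That puts the origin at roughly 49–50 mm, inside the 46.5–51.5 mm window but a little past the nominal 48.

**Bystanders:** The slide box and dropper bottle look unmoved in the top view. The marker was hidden under the arm there. In the scene view it sits at about the same pixels, shifted by less than 2, which may be shading.

**Disagreement:** The real fingertips were about 32 mm higher than the reported TCP, according to the depth images and a light touch on the ledge. I set heights from those instead of the reported z. x and y agreed.

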